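Clamp the frame rail in the sloping saw jig

TASK

This grooved wooden frame rail is to be trimmed in the sloping saw jig. Lay it in the jig flat on the sloping bed, groove up as it lies now, with its lower long edge down against the ledge and one end up against the end stop; then press the lever of the toggle clamp all the way down so that the pad holds the rail. Leave the other loose things on the bench where they lie.

Things in the scene. Friction and masses are not known exactly. Their poses are not given: they have to be found in the camera images.
- rail: Straight planed wooden rail for a door frame, 46 mm wide (its x), 320 mm long (its y), 18 mm thick (its z), a groove 6 mm wide and 6 mm deep along the middle of its top, 0.15 kg, loose, lying flat on the bench. Origin at the centre of its underside, z up. Both ends are alike, either may go to the stop. Grip it across its 46 mm width near the middle.
- jig_bed: Plywood bed of the saw jig screwed to the bench, rising at 35 degrees to the robot's right. x runs up the slope (-14 to 122 mm), y along the ledge to the end stop at the far end (-345 to 20 mm), z stands square off the bed. Origin: on the bed surface where the faces of ledge and stop meet, 40 mm above the bench. Bed 12 mm thick, a 3 mm saw kerf across it at y = -272 mm.
- seat (a point): Where the rail's origin lies when it is home (jig_bed x = 23, y = -160, z = 0 mm); axes as jig_bed. Ledge: strip 12 mm high, 13 mm wide, its face 23 mm down the slope from here, left out over 62 mm to either side of here so that a finger has room. End stop: wooden block 16 mm thick, 48 mm wide, 22 mm high, its face 160 mm along +y from here.
- clamp_lever (a joint): Angle of the toggle clamp's lever, rad: 0 fully open (start 0 to 0.12), grows as the lever is pressed down, 1.15 fully home (lying up the slope, parallel to the bed). It stays where it is left and brings the arm with the pad down. Axis: along the bed's y through x = 101, y = -72, z = 28 mm of the jig_bed frame. Pressing takes 3 to 6 N at the grip's end.
- lever_end (a point): Point on the upper (pressing) face of the lever's black grip, 105 mm from the lever axis and 8 mm above the lever's middle line. The grip is 18 mm wide, 12 mm thick and 88 mm long and ends 126 mm from the axis. x of this frame points out along the lever, z square off its pressing face.
- clamp_pad: Round rubber pad under the end of the clamp arm, 20 mm across, sprung. Origin at the centre of its pressing face. Closed, it presses at x = 30, y = -72 mm of jig_bed. The clamp stands on the bed up the slope from the rail's place: base x 62 to 114 mm, y -94 to -50 mm, 36 mm high; open, arm and pad stand 75 mm off the bed at x 50 to 80 mm.
- tape_measure: Tape measure, 36 x 88 x 69 mm, stands loose; bystander. Origin under its centre.
- pencil: Carpenter's pencil, 10 x 166 x 12 mm, loose, left of the jig; bystander. Origin under its centre, long axis y.
- tape_black: Roll of insulating tape, 66 mm across, 19 mm high, loose; bystander. Origin under its centre.
- screwdriver_red: Screwdriver, 30 x 210 x 28 mm, loose, right of the jig; bystander. Origin under its centre, long axis y.
- brass_elbow: Brass pipe elbow, 56 x 56 x 31 mm, loose, right of the jig; bystander. Origin under its centre.

How it is judged:
On the way:
1. the rail lies on the sloping bed, under where the pad comes down, while the clamp is still open (value of joint clamp_lever below 0.5 rad and angle between the z axis of rail and the z axis of jig_bed, either way round below 0.12 rad and angle between the y axis of rail and the y axis of jig_bed, either way round below 0.12 rad and x of rail in the frame of seat between -0.01 and 0.015 m and z of rail in the frame of seat between -0.005 and 0.008 m), for 0.2 s.
At the end, for the whole second after the job is handed in: Rail at rest, flat on the sloping bed (4 mm, 0.05 rad), parallel to the ledge (0.035 rad), lower edge within 4 mm of the ledge, end within 4.5 mm of the stop; clamp lever down (past 1.03 of 1.15 rad), pad pressing on the rail with over 3 N (angle between the z axis of rail and the z axis of jig_bed, either way round below 0.05 rad and angle between the y axis of rail and the y axis of jig_bed, either way round below 0.035 rad and x of rail in the frame of seat between -0.004 and 0.004 m and y of rail in the frame of seat between -0.0045 and 0.0045 m and z of rail in the frame of seat between -0.004 and 0.004 m and value of joint clamp_lever above 1.03 rad and contact force between clamp_pad and rail above 3 N and linear speed of rail below 0.01 m/s); the robot touches nothing.
It fails at once if a bystander is moved by more than 30 mm (distance of any of tape_measure, pencil, tape_black, screwdriver_red, brass_elbow from where it was at the start of the episode above 0.03 m).
It also fails if it takes over 54 s, if anything falls off the work surface, if the arm or the gripper's body presses on something with over 40 N, if the wrist force passes 120 N, or if a joint passes its speed limit or range.

ROBOT

A 7-joint arm with a two-finger parallel gripper is mounted at the origin on a cart in front of the work surface, level with it; the furniture and walls round the work are solid. World frame = base frame: x ahead of the robot, y to its left, z up, the work surface at z = 0. Lengths are in m, angles in rad, forces in N, time in s.
With the tool pointing down it reaches from about 0.425 to 0.8 m from the base axis. Payload 8.3 kg.
Tool frame: the origin (TCP) lies at the centre of the arm's flange, where the gripper is bolted on; the fingertips stand 173 mm ahead of it and the grasp point (between the pads) lies 155 mm ahead of it; z points along the fingers, x is the direction in which the jaws open and shut, and the axes are right-handed (so a half turn about z gives the same grasp; the last joint's range is limited). The gripper opens to 85 mm and grips with 20 to 120 N. Pads are 22 mm wide; open, the fingers measure 114 mm over their backs; the gripper's body (76 mm by 85 mm) begins 54 mm behind the grasp point. The pads swing forward as they close: fully open they stand 13 mm farther back than shut.
Start: joints at [-1.407, 0.383, 0.016, 1.37, -0.006, 1.388, -0.046], TCP at [0.14, 0.609, 0.405] pointing down, gripper open.
Joint ranges: [-2.95, 2.95], [-0.25, 2.06], [-1.52, 1.56], [0.18, 2.33], [-1.44, 4.58], [0.02, 2.06], [-3.01, 3.01]. Speed limits (rad/s): [2.39, 2.39, 3.01, 3.01, 3.14, 3.14, 3.14].

INTERFACE

Orientations are given as a unit quaternion [x, y, z, w].
In Python, from station import arm, vision gives the robot as it stands.
- The arm moves only by the tool apply_moves, never from a script. Its argument "series" is a list of rows, each a list of 3 entries, a list of its own where there are three numbers: the shift along the tool's x, y, z normalised to -1 to 1, where 1 is 0.75 m, then the turn, a rotation vector about the tool's x, y, z normalised to -1 to 1, where 1 is 2 rad, then the opening, from 0 (shut) to 1 (fully open). A call has 1 to 12 rows; each row is the pose to reach, as a shift and turn from the pose commanded when the call began, along the tool's axes at that moment; what a row does not reach only later rows make up. A row lasts 1/8 s, in which the tool goes at most 62.5 mm and 10.7 degrees, less where a joint would pass 70% of its speed; a pose out of reach is approached as far as the arm can. A call with a number of a shift or a turn outside -1 to 1 is refused whole. A call with a gripper value outside its range is refused whole. The fingers move at their own pace and stop on an object; "force" is the grip in N (left out, the last holds). Time passes only in rows, so rows that repeat a pose let the fingers close. It gives the time, the measured TCP pose, the force and the opening at its end, in the units of the state.
- arm.observe(): the state, without advancing time (a new reading comes with each control period).
- vision.grab_frame(name): name is "side" or "top"; returns a dict with "img" (480x640x3 uint8, red, green, blue), "z_map" (480x640 float32, m along the optical axis (not along the pixel's ray), 0 where there is no reading), "K" (3x3 intrinsics, pixels), "extrinsics" (4x4, takes a point from world to camera coordinates). Camera axes: x right, y up, looking along -z (the intrinsics and any distortion apply to the point x, -y, -z); pixel columns grow to the right and rows downward; lengths in m; the calibration is good to about 2 mm. A picture is of the moment at which its call begins.
- arm.job_done(): hands the job in, once; it reports no verdict.
The state is a dict: "time_s": time; "joints": joint angles; "qvel": joint speeds; "tau": joint torques, N m; "position": TCP position; "tcp_rot": TCP orientation; "force": force on the tool from outside, world axes, zero at the start; "moment": the same for the moment, N m; "width": finger opening in m.
Only numpy, scipy, OpenCV 4.12 (cv2) and the standard library are available. Lean on these libraries where they do the work, as an engineer would, in place of code of your own. Each camera call takes 0.05 s, during which the arm holds its last target.

## Working session

There is one attempt and no reset: what is moved stays moved. The work goes in short steps, Python scripts to look and compute and a tool call to move; the robot and the scene stay as the last step left them, time stands still between calls to the robot, and variables do not carry over. Pictures are saved under pics/ and viewed, and the job is handed in when it is done.

Besides the shell and the picture viewer there is one more tool, called by a JSON object that holds its "op" and its "data". apply_moves: Moves the arm, as the interface text tells. Its arguments: {"type":"object","properties":{"series":{"type":"array","items":{"type":"array"}},"force":{"type":"number"}},"required":["series"]}

```bash
ls; mkdir -p pics; cat > h.py <<'E'
import numpy as np,cv2
from station import arm,vision
def px2w(f,u,v,z=None):
    K=f['K'];E=f['extrinsics'];R=E[:3,:3];t=E[:3,3]
    d=np.array([(u-K[0,2])/K[0,0],-(v-K[1,2])/K[1,1],-1.0])
    o=-R.T@t;dw=R.T@d
    if z is None:
        s=f['z_map'][int(v),int(u)]
    else: s=(z-o[2])/dw[2]
    return o+s*dw
def w2px(f,p):
    K=f['K'];E=f['extrinsics'];c=E[:3,:3]@np.array(p)+E[:3,3]
    return K[0,0]*c[0]/-c[2]+K[0,2],K[1,1]*c[1]/c[2]+K[1,2]
E
python3 - <<'E'
from h import *
s=arm.observe();print(s)
for n in('top','side'):
    f=vision.grab_frame(n);cv2.imwrite(f'pics/{n}0.png',f['img'][:,:,::-1]);print(n,f['K'],f['extrinsics'],f.keys())
    np.savez(f'{n}0.npz',**f)
E
```

```text
pics
{'time_s': 0.0, 'joints': array([-1.4069019 ,  0.3842333 ,  0.01634208,  1.37115247, -0.0063247 ,
        1.38814345, -0.04650758]), 'qvel': array([-0.00026213, -0.00037392,  0.00025569, -0.00027061,  0.00169323,
       -0.0001515 ,  0.00148534]), 'tau': array([-1.06804675e-04, -6.27585196e+01,  8.44313130e-01, -3.71832275e+01,
        1.64434587e-02,  1.41747351e-02, -2.41480393e-05]), 'position': array([0.14043778, 0.60885848, 0.40368205]), 'tcp_rot': array([ 7.82551898e-01,  6.22584641e-01, -7.40301351e-04,  5.86460805e-04]), 'force': array([ 0.45171448, -0.08663933, -0.44591079]), 'moment': array([ 0.02824013, -0.03959545, -0.04124966]), 'width': 0.08521529182382069}
top [[576.02851716   0.         311.19394889]
 [  0.         576.02851716 224.56951115]
 [  0.           0.           1.        ]] [[-1.40921406e-02 -9.99899402e-01  1.61155305e-03 -9.30765402e-02]
 [ 9.94508378e-01 -1.38489680e-02  1.03736651e-01 -5.69207839e-01]
 [-1.03703897e-01  3.06457448e-03  9.94603494e-01 -1.75713117e+00]
 [ 0.00000000e+00  0.00000000e+00  0.00000000e+00  1.00000000e+00]] dict_keys(['img', 'z_map', 'K', 'extrinsics'])
side [[481.72128685   0.         314.63273953]
 [  0.         481.72128685 242.82499791]
 [  0.           0.           1.        ]] [[ 0.99670599 -0.07849894  0.02037361 -0.58703555]
 [ 0.03445252  0.63726003  0.76987836 -0.09616971]
 [-0.07341792 -0.76664045  0.63786537 -1.28505366]
 [ 0.          0.          0.          1.        ]] dict_keys(['img', 'z_map', 'K', 'extrinsics'])
```

View pics/top0.png

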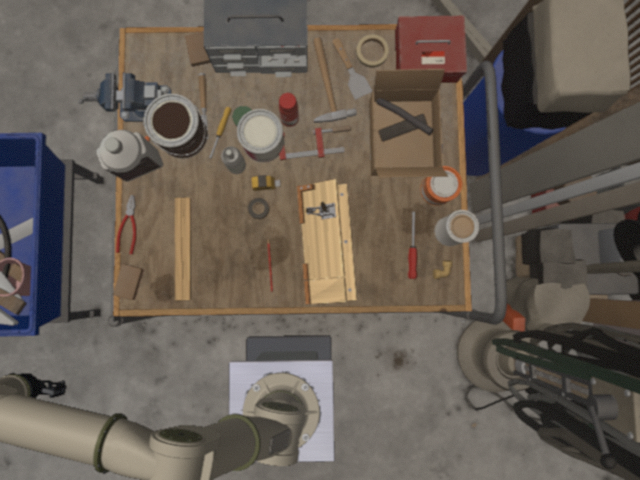

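View pics/side0.png

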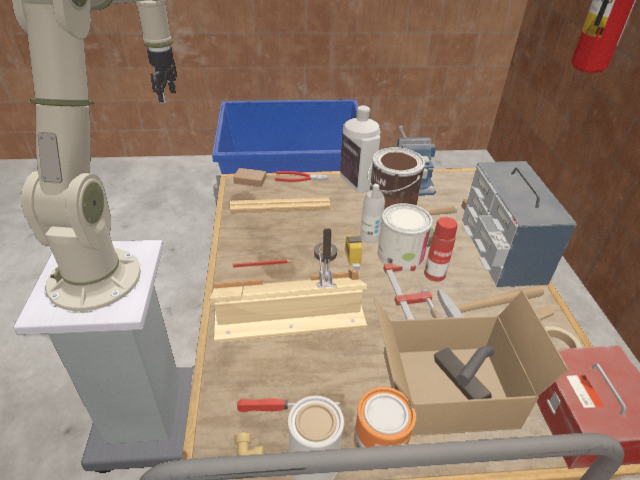

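```bash
python3 - <<'E'
import cv2
a=cv2.imread('pics/top0.png');b=cv2.imread('pics/side0.png')
cv2.imwrite('pics/t1.png',cv2.resize(a[165:315,160:370],None,fx=3.8,fy=3.8,interpolation=2))
cv2.imwrite('pics/s1.png',cv2.resize(b[190:345,200:390],None,fx=3.8,fy=3.8,interpolation=2))
E
```

```text
(no output)
```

View pics/t1.png

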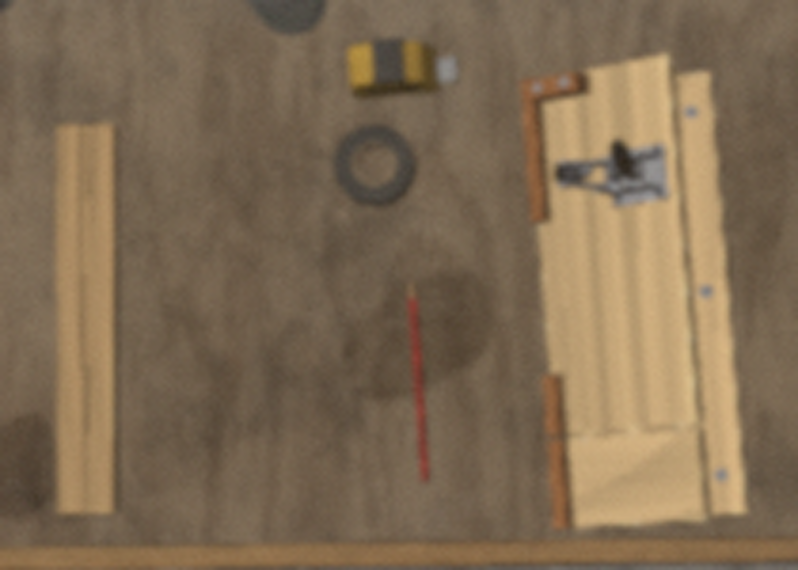

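View pics/s1.png

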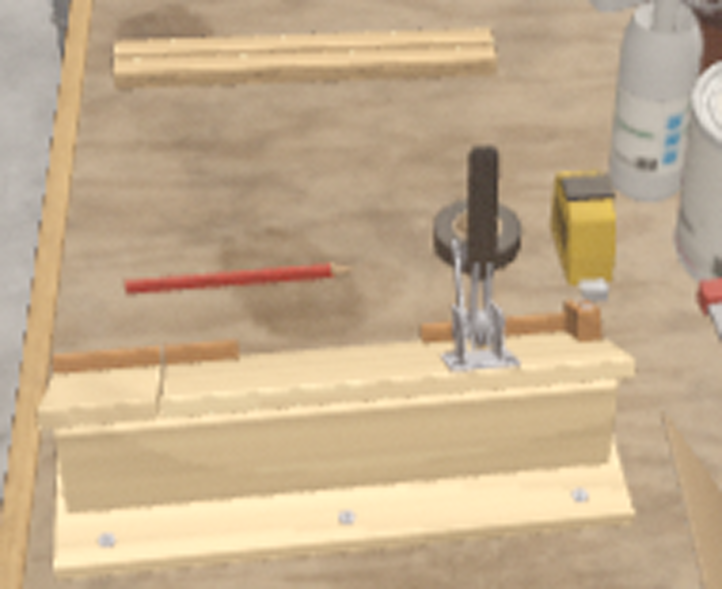

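```bash
python3 - <<'E'
from h import *
f=dict(np.load('top0.npz'));g=dict(np.load('side0.npz'))
hsv=cv2.cvtColor(f['img'],cv2.COLOR_RGB2HSV)
for c in range(170,196,2): print(c,f['img'][250,c],hsv[250,c],round(float(f['z_map'][250,c]),3))
print(px2w(f,182,250),px2w(f,165,250))
a=f['img'][:,:,::-1];b=g['img'][:,:,::-1]
cv2.imwrite('pics/t2.png',cv2.resize(a[175:240,295:365],None,fx=9,fy=9,interpolation=2))
cv2.imwrite('pics/t3.png',cv2.resize(a[245:308,295:365],None,fx=9,fy=9,interpolation=2))
cv2.imwrite('pics/s2.png',cv2.resize(b[260:345,205:290],None,fx=7,fy=7,interpolation=2))
cv2.imwrite('pics/s3.png',cv2.resize(b[220:300,290:375],None,fx=7,fy=7,interpolation=2))
E
```

```text
170 [128 109  88] [ 16  80 128] 1.811
172 [127 109  87] [ 17  80 127] 1.805
174 [134 113  88] [ 16  88 134] 1.805
176 [162 132  94] [ 17 107 162] 1.789
178 [172 139  99] [ 16 108 172] 1.788
180 [157 127  89] [ 17 110 157] 1.793
182 [153 123  88] [ 16 108 153] 1.799
184 [166 134  95] [ 16 109 166] 1.796
186 [172 140  99] [ 17 108 172] 1.789
188 [174 142 100] [ 17 108 174] 1.8
190 [109  88  66] [ 15 101 109] 1.796
192 [111  95  76] [ 16  80 111] 1.803
194 [114  97  77] [ 16  83 114] 1.8
[0.49584179 0.30357185 0.00819633] [0.49707093 0.35857969 0.00052796]
```

View pics/t2.png

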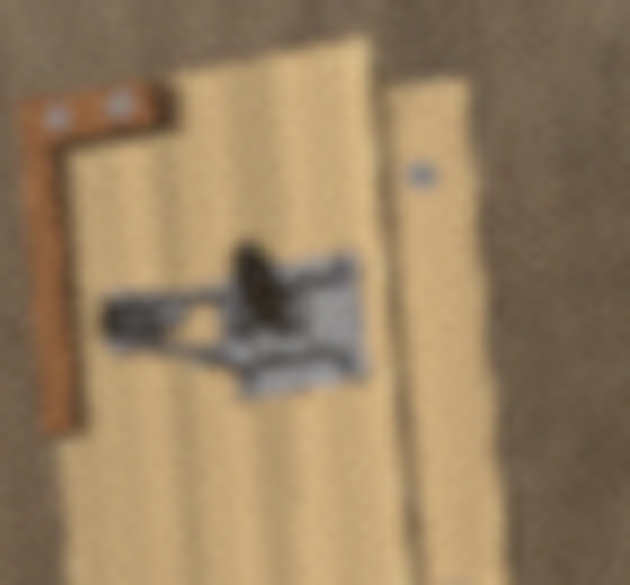

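View pics/t3.png

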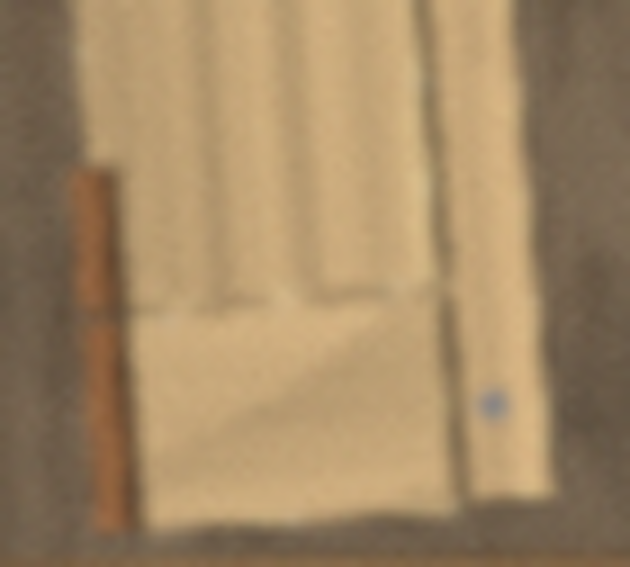

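View pics/s2.png

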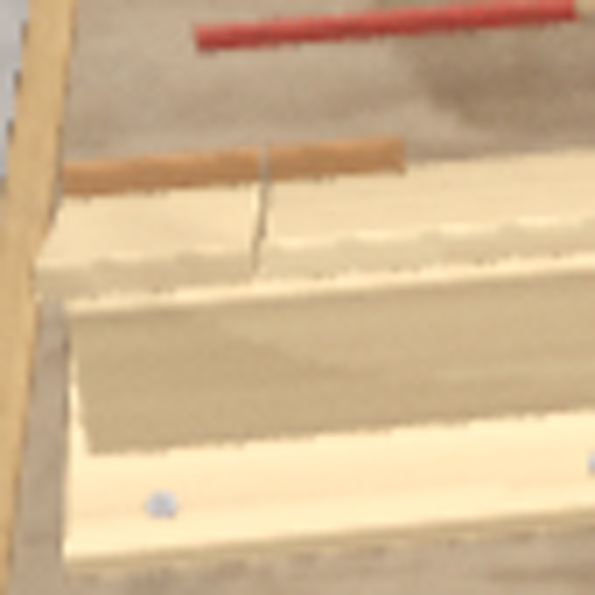

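View pics/s3.png

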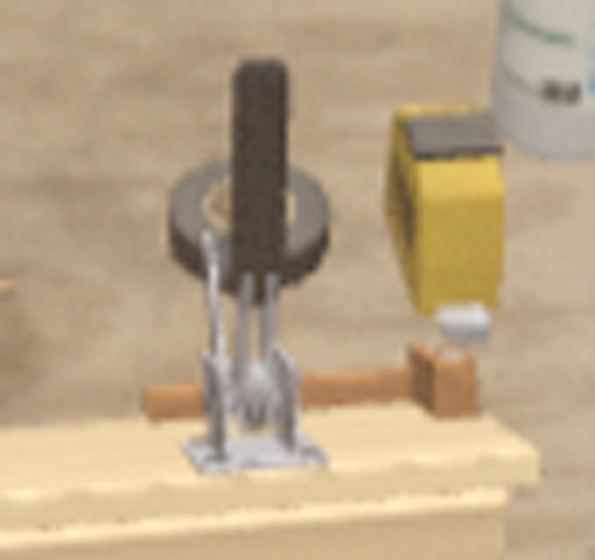

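```bash
cat >> h.py <<'E'
A35=np.deg2rad(35)
def jigT(x,y,yaw,z=0.040):
    Rz=cv2.Rodrigues(np.array([0,0,yaw]))[0]
    R=Rz@np.array([[0,1,0],[-np.cos(A35),0,np.sin(A35)],[np.sin(A35),0,np.cos(A35)]])
    T=np.eye(4);T[:3,:3]=R;T[:3,3]=[x,y,z];return T
E
python3 - <<'E'
from h import *
from scipy.optimize import least_squares
f=dict(np.load('top0.npz'));g=dict(np.load('side0.npz'))
def P(x,y,ox,oy,s): return ((x+.5)/s-.5+ox,(y+.5)/s-.5+oy)
L=[(f,(122,20,0),P(372,36,295,175,9)),(f,(0,-98,12),P(83,428,295,175,9)),(f,(-13,-98,12),P(43,435,295,175,9)),
(f,(0,-222,12),P(117,168,295,245,9)),(f,(-13,-222,12),P(73,172,295,245,9)),(f,(0,-345,12),P(135,528,295,245,9)),(f,(-13,-345,12),P(97,530,295,245,9)),
(f,(122,-345,0),P(460,512,295,245,9)),(f,(122,-272,0),P(440,290,295,245,9)),
(g,(122,-345,0),P(38,265,205,260,7)),(g,(122,-272,0),P(258,243,205,260,7)),(g,(0,-222,12),P(404,142,205,260,7)),(g,(122,20,0),P(538,455,290,220,7)),(g,(0,-98,12),P(146,388,290,220,7))]
def res(p,L=L):
    T=jigT(*p); return np.concatenate([np.array(w2px(c,T[:3,:3]@(np.array(q)/1000)+T[:3,3]))-uv for c,q,uv in L])
for LL in (L,[l for l in L if l[0] is f],[l for l in L if l[0] is g]):
    s=least_squares(res,[0.75,-.05,0,.04][:3],args=(LL,));print(s.x,np.round(s.fun.reshape(-1,2),1).tolist())
    s=least_squares(res,[0.75,-.05,0,.04],args=(LL,));print(s.x,np.abs(s.fun).mean())
hsv=cv2.cvtColor(f['img'],cv2.COLOR_RGB2HSV)
m=cv2.inRange(hsv,(10,97,143),(25,160,255));m[:,:168]=0;m[:,196:]=0;m[:190]=0;m[306:]=0
m=cv2.morphologyEx(m,cv2.MORPH_CLOSE,np.ones((5,5)))
cs=cv2.findContours(m,0,1)[0];c=max(cs,key=cv2.contourArea);x,y,w,h=cv2.boundingRect(c)
r=cv2.minAreaRect(c);print(r,x,y,w,h)
b=cv2.boxPoints(r)
for p in b: print(p,px2w(f,*p,z=.018))
cen=px2w(f,*r[0],z=.018);print(cen)
# edges per row
ed=np.array([[rr]+[np.where(m[rr])[0].min()-.5,np.where(m[rr])[0].max()+.5] for rr in range(203,296)])
for k in(1,2):
    q=np.polyfit(ed[:,0],ed[:,k],1)
    print([px2w(f,np.polyval(q,v),v,z=.018)[:2] for v in (205,295)])
# side view
hs=cv2.cvtColor(g['img'],cv2.COLOR_RGB2HSV)
print(hs[205,270:300:5],g['img'][198:214,280])
E
```

```text
[ 0.67046433 -0.07645644  0.06073087] [[-0.5, 0.0], [-0.9, 0.5], [0.1, 0.2], [-1.7, -0.3], [-0.3, -0.4], [-0.7, 0.4], [0.0, 0.3], [-0.4, 0.1], [-0.2, -0.3], [-0.8, 1.0], [0.3, 1.4], [0.1, 0.5], [0.6, 0.4], [0.4, 1.4]]
[ 0.67043481 -0.07788332  0.05974531  0.04416328] 0.3776350115388161
[ 0.67067941 -0.07830819  0.05912629] [[0.1, 0.0], [-0.4, 0.4], [0.7, 0.1], [-1.2, -0.3], [0.2, -0.4], [-0.3, 0.3], [0.5, 0.2], [0.1, 0.0], [0.3, -0.3]]
[ 0.67071368 -0.07831888  0.05912774  0.03917967] 0.3265181366879201
[ 0.67033424 -0.0733562   0.05941294] [[-0.8, -0.1], [0.2, 0.3], [0.1, -0.4], [0.3, -0.5], [0.3, 0.5]]
[ 0.67032389 -0.06922874  0.05850797  0.03560188] 0.32056979033680477
((182.0, 248.5), (101.0, 14.0), 90.0) 175 198 15 102
[175. 198.] [0.65878481 0.32483546 0.018     ]
[189. 198.] [0.65817697 0.28094771 0.018     ]
[189. 299.] [0.34385671 0.27846382 0.018     ]
[175. 299.] [0.34446579 0.32156003 0.018     ]
[0.49989074 0.30143908 0.018     ]
[array([0.63665539, 0.32655294]), array([0.35670776, 0.32235947])]
[array([0.63599099, 0.27865043]), array([0.35608608, 0.27833813])]
[[ 18  84 236]
 [ 18  81 238]
 [ 18  83 239]
 [ 18  84 238]
 [ 18  83 237]
 [ 18  84 238]] [[193 170 144]
 [225 195 155]
 [236 207 159]
 [237 206 159]
 [205 174 131]
 [196 166 125]
 [227 195 149]
 [239 207 161]
 [242 211 164]
 [205 176 133]
 [174 145 108]
 [174 144 108]
 [170 141 107]
 [168 143 113]
 [180 159 132]
 [187 166 139]]
```

```bash
cat >> h.py <<'E'
from scipy.spatial.transform import Rotation as Ro
def go(p,R,p0=None,R0=None):
    s=arm.observe()
    if p0 is None:p0=s['position']
    if R0 is None:R0=Ro.from_quat(s['tcp_rot'])
    sh=R0.inv().apply(np.array(p)-p0)/.75
    ro=(R0.inv()*R).as_rotvec()/2
    print('shift',np.round(sh,4).tolist(),'rot',np.round(ro,4).tolist(),'rows',np.linalg.norm(sh)*12,np.linalg.norm(ro)*2/.187)
def rot(x,z):
    x=np.array(x,float);z=np.array(z,float);z/=np.linalg.norm(z);x-=z*(x@z);x/=np.linalg.norm(x)
    return Ro.from_matrix(np.column_stack([x,np.cross(z,x),z]))
E
python3 - <<'E'
from h import *
go((.5,.302,.26),rot((-.008,1,0),(0,0,-1)))
E
```

```text
shift [-0.2905, 0.5591, 0.1923] rot [-0.0001, 0.0009, -0.1174] rows 7.904770449540807 1.2555563262067428
```

{"op": "apply_moves", "data": {"series": [[[-0.2905,0.5591,0.1923],[0,0.0009,-0.1174],1],[[-0.2905,0.5591,0.1923],[0,0.0009,-0.1174],1],[[-0.2905,0.5591,0.1923],[0,0.0009,-0.1174],1],[[-0.2905,0.5591,0.1923],[0,0.0009,-0.1174],1],[[-0.2905,0.5591,0.1923],[0,0.0009,-0.1174],1],[[-0.2905,0.5591,0.1923],[0,0.0009,-0.1174],1],[[-0.2905,0.5591,0.1923],[0,0.0009,-0.1174],1],[[-0.2905,0.5591,0.1923],[0,0.0009,-0.1174],1],[[-0.2905,0.5591,0.1923],[0,0.0009,-0.1174],1],[[-0.2905,0.5591,0.1923],[0,0.0009,-0.1174],1],[[-0.2905,0.5591,0.1923],[0,0.0009,-0.1174],1]], "force": 30}}

```text
time_s: 1.48
position: [0.4991, 0.3039, 0.2606]
tcp_rot: [0.703, 0.711, 0.001, -0.001]
force: [-1.2, -0.2, 0.4]
width: 0.0857
```

```bash
python3 - <<'E'
from h import *
g=vision.grab_frame('side');np.savez('side1.npz',**g)
f=vision.grab_frame('top');np.savez('top1.npz',**f)
s=arm.observe();p=s['position'];R=Ro.from_quat(s['tcp_rot']);print(p)
b=g['img'][:,:,::-1].copy()
u,v=w2px(g,p+R.apply([0,0,.16]));print('tip mid px',u,v)
for q in [(.66,.279+.0,.018),(.34,.279,.018),(.66,.325,.018),(.34,.325,.018),(.34,.279,0),(.66,.279,0)]: print(q,w2px(g,q))
c=cv2.resize(b[100:230,210:350],None,fx=4.5,fy=4.5,interpolation=2)
cv2.imwrite('pics/s4.png',c)
a=f['img'][:,:,::-1];cv2.imwrite('pics/t4.png',cv2.resize(a[180:320,140:320],None,fx=4,fy=4,interpolation=2))
go((.5,.3018,.176),rot((-.008,1,0),(0,0,-1)))
E
```

```text
[0.49921671 0.30373862 0.26077446]
tip mid px 278.67631646994175 180.63629524424823
(0.66, 0.279, 0.018) (np.float64(330.0812113198278), np.float64(205.7461263048909))
(0.34, 0.279, 0.018) (np.float64(228.7340987514538), np.float64(208.68164895398706))
(0.66, 0.325, 0.018) (np.float64(328.62736085321563), np.float64(197.59078685381095))
(0.34, 0.325, 0.018) (np.float64(229.56745755446002), np.float64(200.3356243519096))
(0.34, 0.279, 0) (np.float64(229.26535941757683), np.float64(213.3194746698652))
(0.66, 0.279, 0) (np.float64(329.8524200969636), np.float64(210.3353186258666))
shift [-0.0029, 0.001, 0.113] rot [0.0001, -0.0013, 0.0013] rows 1.3568038764761683 0.018954120680615336
```

View pics/s4.png

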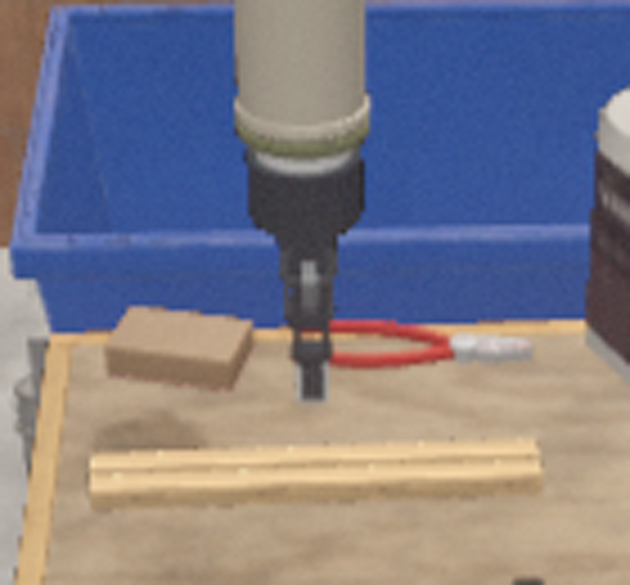

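View pics/t4.png

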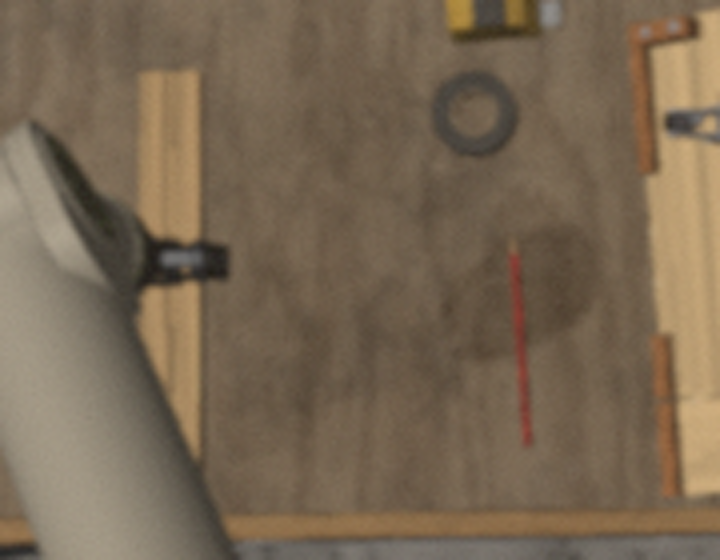

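```bash
python3 - <<'E'
from h import *
g=dict(np.load('side1.npz'));f=dict(np.load('top1.npz'))
for y in(.254,.261):
  for z in (.0995,.1008,.104): print(y,z,w2px(g,(.499,y,z)),w2px(f,(.499,y,z)))
print(w2px(f,(.499,.247,.12)),w2px(f,(.499,.247,.14)))
i=f['img'];print(i[245,185:202].sum(1))
E
```

```text
0.254 0.0995 (np.float64(278.9612780282598), np.float64(189.9468150516656)) (np.float64(191.91187522907177), np.float64(246.8619361738537))
0.254 0.1008 (np.float64(278.9496943047386), np.float64(189.58460319201905)) (np.float64(191.82227512558413), np.float64(246.83332813871618))
0.254 0.104 (np.float64(278.92112408142185), np.float64(188.69123987070256)) (np.float64(191.60114194372733), np.float64(246.76272346762337))
0.261 0.0995 (np.float64(278.9110337440057), np.float64(188.6678715606124)) (np.float64(189.5513849947051), np.float64(246.89488888402136))
0.261 0.1008 (np.float64(278.89946408583245), np.float64(188.3062657254648)) (np.float64(189.45999665054583), np.float64(246.86630543786745))
0.261 0.104 (np.float64(278.870928761305), np.float64(187.41440360625398)) (np.float64(189.23445008075498), np.float64(246.7957614500961))
(np.float64(192.87192095641893), np.float64(246.37236418797727)) (np.float64(191.47271497735437), np.float64(245.91612860796474))
[313 317 295 272 260 207 153 132 127 112 114 149 224 281 299 302 280]
```

{"op": "apply_moves", "data": {"series": [[[-0.0029,0.001,0.07],[0,-0.0013,0.0013],1],[[-0.0029,0.001,0.1],[0,-0.0013,0.0013],1],[[-0.0029,0.001,0.113],[0,-0.0013,0.0013],1],[[-0.0029,0.001,0.113],[0,-0.0013,0.0013],1],[[-0.0029,0.001,0.113],[0,-0.0013,0.0013],0],[[-0.0029,0.001,0.113],[0,-0.0013,0.0013],0],[[-0.0029,0.001,0.113],[0,-0.0013,0.0013],0],[[-0.0029,0.001,0.113],[0,-0.0013,0.0013],0],[[-0.0029,0.001,0.113],[0,-0.0013,0.0013],0]], "force": 30}}

```text
time_s: 2.7
position: [0.5013, 0.3007, 0.1769]
tcp_rot: [0.705, 0.709, 0.001, 0.0]
force: [-1.2, 0.1, 6.1]
width: 0.0453
```

```bash
cat > rail.py <<'E'
from h import *
g=vision.grab_frame('side');f=vision.grab_frame('top')
s=arm.observe();p=s['position'];print(p,s['tcp_rot'],s['force'],s['width'])
i=f['img'];hsv=cv2.cvtColor(i,cv2.COLOR_RGB2HSV)
m=cv2.inRange(hsv,(10,97,143),(25,160,255));m[:,:168]=0;m[:,196:]=0;m[:190]=0;m[306:]=0
m=cv2.morphologyEx(m,cv2.MORPH_CLOSE,np.ones((5,5)))
for r in range(198,302,8):
    w=np.where(m[r])[0]
    if len(w)>8: print(r,w.min(),w.max(),px2w(f,w.min()-.5,r,.018)[:2],px2w(f,w.max()+.5,r,.018)[:2])
b=g['img'][:,:,::-1].copy()
cv2.imwrite('pics/s5.png',cv2.resize(b[100:230,210:350],None,fx=4.5,fy=4.5,interpolation=2))
E
python3 rail.py
```

```text
[0.50128659 0.30073649 0.17689163] [7.05163906e-01 7.09043821e-01 7.42263868e-04 4.17736488e-04] [-0.79582679 -0.15984149  6.66306118] 0.045396150683232474
198 176 189 [0.6587631 0.3232681] [0.65815526 0.27938022]
206 176 189 [0.63344605 0.32300655] [0.63283809 0.27918243]
214 176 189 [0.60820246 0.32274577] [0.60759438 0.27898522]
222 176 189 [0.583032   0.32248574] [0.58242382 0.27878857]
230 177 189 [0.55789092 0.31910986] [0.55732608 0.2785925 ]
```

View pics/s5.png

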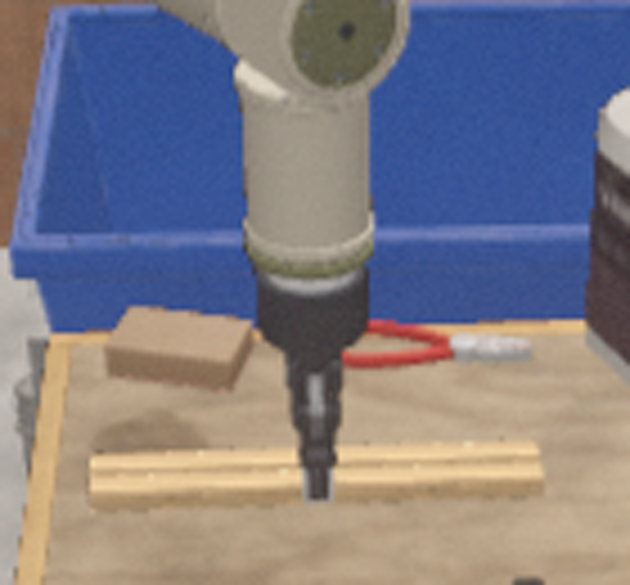

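```bash
cat >> h.py <<'E'
J=jigT(.6706,-.0783,.0591);JR=J[:3,:3]
RS=rot(-JR[:,0],-JR[:,2])
def railtcp(x,y,z,dz=.1769,dy=.0014): # jig mm of rail origin
    return J[:3,3]+JR@(np.array([x,y,z])/1000+np.array([0,dy,dz]))
def tojig(p): return 1000*JR.T@(np.array(p)-J[:3,3])
E
python3 - <<'E'
from h import *
s=arm.observe();R0=Ro.from_quat(s['tcp_rot'])
go(s['position']+[0,0,.16],R0)
for a in [(-47,-168,130),(-47,-168,35)]:
    print(railtcp(*a));go(railtcp(*a),RS)
E
```

```text
shift [0.0001, 0.0004, -0.2133] rot [0.0, 0.0, 0.0] rows 2.560000000000001 0.0
[0.49161948 0.12601588 0.26443967]
shift [-0.2328, -0.014, -0.1169] rot [-0.0074, -0.3056, -0.0262] rows 3.130665021007774 3.281021564476341
[0.49483795 0.07162125 0.18662023]
shift [-0.3054, -0.0103, -0.0131] rot [-0.0074, -0.3056, -0.0262] rows 3.6705974687591327 3.281021564476341
```

{"op": "apply_moves", "data": {"series": [[[0,0,-0.06],[0,0,0],0],[[0,0,-0.13],[0,0,0],0],[[-0.04,0,-0.18],[0,-0.04,0],0],[[-0.09,-0.004,-0.18],[-0.002,-0.12,-0.008],0],[[-0.15,-0.01,-0.16],[-0.004,-0.2,-0.016],0],[[-0.2,-0.014,-0.13],[-0.006,-0.27,-0.024],0],[[-0.2328,-0.014,-0.1169],[-0.0074,-0.3056,-0.0262],0],[[-0.2328,-0.014,-0.1169],[-0.0074,-0.3056,-0.0262],0],[[-0.2328,-0.014,-0.1169],[-0.0074,-0.3056,-0.0262],0]], "force": 30}}

```text
time_s: 3.92
position: [0.4914, 0.1266, 0.2638]
tcp_rot: [0.654, 0.694, -0.206, 0.218]
force: [-0.3, 0.6, -2.1]
width: 0.0452
```

```bash
cat > look.py <<'E'
import sys
from h import *
n=sys.argv[1]
g=vision.grab_frame('side');f=vision.grab_frame('top')
np.savez('side_l.npz',**g);np.savez('top_l.npz',**f)
s=arm.observe();p=s['position'];print(s['time_s'],p,s['force'],s['width'],s['joints'])
print('railjig',tojig(p-JR@[0,.0014,.1769]), 'roterr',(RS.inv()*Ro.from_quat(s['tcp_rot'])).as_rotvec())
a=cv2.resize(f['img'][165:315,230:370,::-1],None,fx=3.5,fy=3.5,interpolation=2)
b=cv2.resize(g['img'][140:345,205:390,::-1],None,fx=2.56,fy=2.56,interpolation=2)[:525]
h=525;o=np.zeros((h,a.shape[1]+b.shape[1],3),np.uint8);o[:a.shape[0],:a.shape[1]]=a[:h];o[:b.shape[0],a.shape[1]:]=b
o=o[:,:960];o=cv2.resize(o,None,fx=.82,fy=.82) if o.shape[1]>800 else o
cv2.imwrite(f'pics/{n}.png',o)
E
python3 look.py l1; python3 - <<'E'
from h import *
for a in [(-47,-168,35),(20,-168,35),(24,-168,15)]:
    go(railtcp(*a),RS)
E
```

```text
4.025 [0.49155328 0.12680494 0.26405172] [ 0.35908363  0.07726873 -0.78913768] 0.04499557752358085 [-0.80560659  0.3674689   0.36164104  1.83612651  0.45666338  1.24624988
  0.96939192]
railjig [ -47.87095895 -168.01947691  130.1362498 ] roterr [-0.00019403  0.00053473 -0.00098832]
shift [-0.0012, 0.0, 0.1268] rot [0.0001, -0.0003, 0.0005] rows 1.5222438154763211 0.006098050838954945
shift [-0.0906, -0.0001, 0.1268] rot [0.0001, -0.0003, 0.0005] rows 1.8698362521134397 0.006098050838954945
shift [-0.0959, -0.0001, 0.1535] rot [0.0001, -0.0003, 0.0005] rows 2.171630385596978 0.006098050838954945
```

View pics/l1.png

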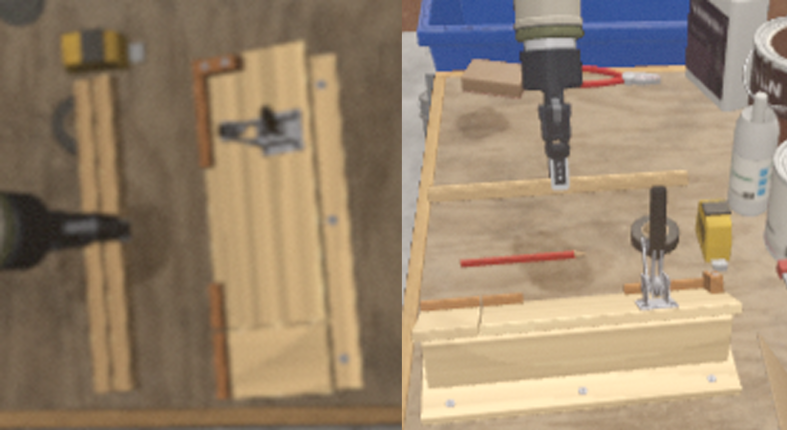

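{"op": "apply_moves", "data": {"series": [[[-0.0012,0,0.05],[0,0,0],0],[[-0.0012,0,0.11],[0,0,0],0],[[-0.01,0,0.1268],[0,0,0],0],[[-0.05,0,0.1268],[0,0,0],0],[[-0.0906,0,0.1268],[0,0,0],0],[[-0.0955,0,0.1402],[0,0,0],0],[[-0.097,0,0.1535],[0,0,0],0],[[-0.097,0,0.1535],[0,0,0],0]], "force": 30}}

```text
time_s: 5.03
position: [0.4982, 0.0007, 0.21]
tcp_rot: [0.653, 0.694, -0.208, 0.218]
force: [0.1, -0.7, -0.9]
width: 0.0452
```

```bash
python3 look.py l2
```

```text
5.125 [0.49853996 0.00118872 0.21049814] [ 0.7007101  -0.04144312 -0.95725852] 0.044754156909106294 [-0.646051    0.39492174  0.43584795  1.96499281  0.52895702  1.0003001
  1.06933421]
railjig [  24.46914955 -168.46458841   14.10631805] roterr [ 0.0016296  -0.00150757 -0.00252179]
```

View pics/l2.png

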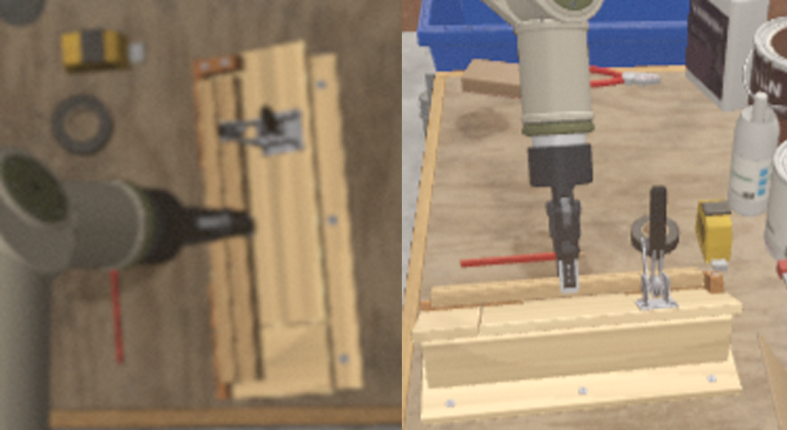

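{"op": "apply_moves", "data": {"series": [[[-0.0027,0,0.006],[0,0,0],0],[[-0.0027,0,0.012],[0,0,0],0],[[-0.0027,0,0.0173],[0,0,0],0],[[-0.0027,0,0.0173],[0,0,0],0]]}}

```text
time_s: 5.62
position: [0.4993, -0.0084, 0.202]
tcp_rot: [0.654, 0.694, -0.207, 0.219]
force: [-4.2, 3.8, 6.1]
width: 0.0448
```

```bash
cat > st.py <<'E'
from h import *
s=arm.observe();p=s['position']
print(s['time_s'],'railjig',tojig(p-JR@[0,.0014,.1769]).round(2),'roterr',(RS.inv()*Ro.from_quat(s['tcp_rot'])).as_rotvec().round(4),'F_jig',(JR.T@s['force']).round(1),'M',s['moment'].round(2),s['width'])
E
python3 st.py
```

```text
5.625 railjig [  27.5  -168.32    1.59] roterr [ 0.0012 -0.0015 -0.001 ] F_jig [ 0.1 -3.9  7.3] M [ 0.18  0.52 -0.33] 0.04483793244903201
```

```bash
python3 look.py l3; python3 - <<'E'
import cv2,numpy as np
f=dict(np.load('top_l.npz'));g=dict(np.load('side_l.npz'))
a=cv2.resize(f['img'][175:235,295:350,::-1],(440,480),interpolation=2);b=cv2.resize(g['img'][240:300,330-55:385-20,::-1],(440,340),interpolation=2)
o=np.zeros((480,880,3),np.uint8);o[:,:440]=a;o[:340,440:]=b[:,:440];cv2.imwrite('pics/e1.png',o[:,:800])
E
```

```text
5.725 [ 0.49926883 -0.00844369  0.20201879] [-3.6918515   4.17035576  6.39165267] 0.045017223873609166 [-0.63125212  0.40831319  0.44110453  1.9733458   0.53373781  0.97104137
  1.07192119]
railjig [  27.51749293 -168.30594186    1.62046772] roterr [ 0.00103365 -0.00138121 -0.00098969]
```

View pics/l3.png

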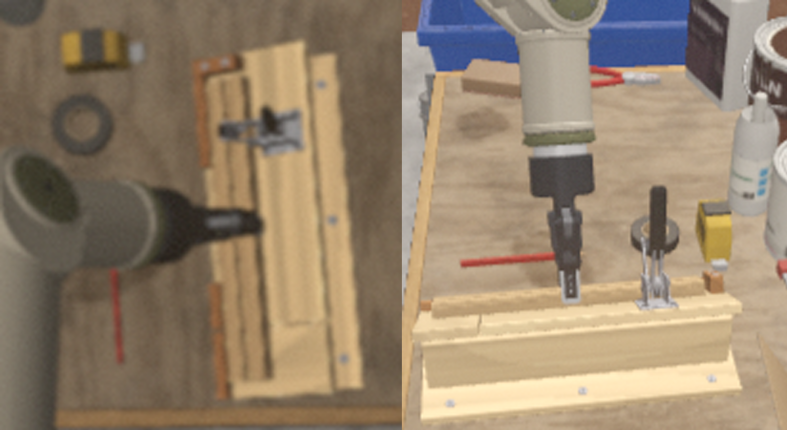

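View pics/e1.png

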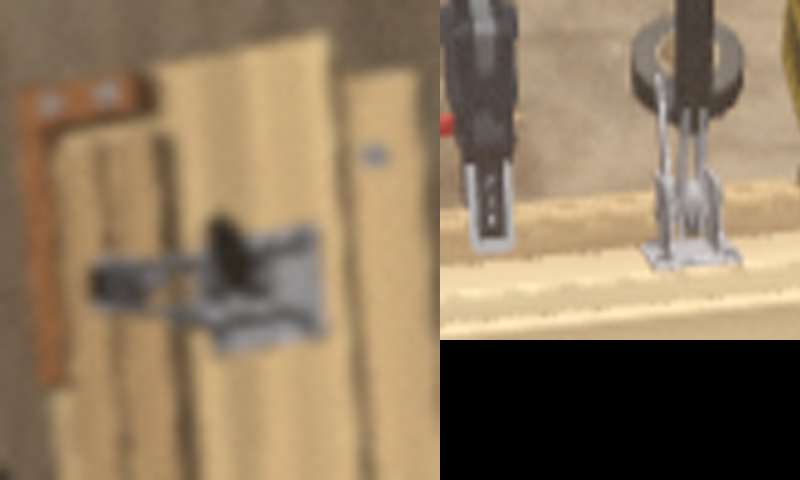

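{"op": "apply_moves", "data": {"series": [[[0.003,0,-0.0005],[0,0,0],0],[[0.005,0,-0.0005],[0,0,0],0],[[0.005,0,-0.0005],[0,0,0],0]], "force": 25}}

```text
time_s: 6.1
position: [0.4992, -0.0053, 0.1999]
tcp_rot: [0.654, 0.694, -0.207, 0.219]
force: [0.5, 0.8, 2.7]
width: 0.0453
```

```bash
python3 st.py
```

```text
6.1 railjig [  23.74 -168.17    1.63] roterr [ 0.0007 -0.0013 -0.0009] F_jig [0.9 0.6 2.6] M [ 0.43 -0.21  0.03] 0.045272012556016934
```

{"op": "apply_moves", "data": {"series": [[[0.0015,0,0],[0,0,0],0],[[0.003,0,0],[0,0,0],0],[[0.003,0,0],[0,0,0],0]]}}

```text
time_s: 6.48
position: [0.499, -0.0035, 0.1986]
tcp_rot: [0.654, 0.694, -0.207, 0.219]
force: [0.6, -0.0, 4.2]
width: 0.0451
```

```bash
python3 st.py
```

```text
6.475 railjig [  21.54 -168.28    1.63] roterr [ 0.0009 -0.0013 -0.0008] F_jig [2.4 0.6 3.4] M [ 0.05 -0.18  0.07] 0.04508639271071528
```

{"op": "apply_moves", "data": {"series": [[[0.0015,0,0],[0,0,0],0],[[0.003,0,0],[0,0,0],0],[[0.003,0,0],[0,0,0],0]]}}

```text
time_s: 6.85
position: [0.499, -0.0023, 0.1978]
tcp_rot: [0.654, 0.693, -0.207, 0.219]
force: [-1.8, -0.8, 9.3]
width: 0.0452
```

```bash
python3 st.py
```

```text
6.85 railjig [  20.07 -168.24    1.64] roterr [ 0.0014 -0.0021  0.0005] F_jig [ 5.9 -1.9  7.3] M [-0.53 -0.18 -0.24] 0.04524024108065038
```

{"op": "apply_moves", "data": {"series": [[[-0.001,0.003,-0.0007],[0,0,0],0],[[-0.001,0.006,-0.0007],[0,0,0],0],[[-0.001,0.008,-0.0007],[0,0,0],0],[[-0.001,0.008,-0.0007],[0,0,0],0]]}}

```text
time_s: 7.35
position: [0.5031, -0.0021, 0.1977]
tcp_rot: [0.654, 0.693, -0.209, 0.217]
force: [-10.1, 4.1, 13.6]
width: 0.0451
```

```bash
python3 st.py
```

```text
7.35 railjig [  20.02 -164.1     1.61] roterr [ 0.0064 -0.0021 -0.0009] F_jig [ 4.  -9.8 13.8] M [-0.21  1.67 -1.27] 0.0451357663329521
```

```bash
python3 look.py l4 >/dev/null; python3 - <<'E'
import cv2,numpy as np
f=dict(np.load('top_l.npz'));g=dict(np.load('side_l.npz'))
a=cv2.resize(f['img'][178:210,295:325,::-1],None,fx=13,fy=13,interpolation=2);b=cv2.resize(f['img'][265:308,298:328,::-1],None,fx=13,fy=13,interpolation=2)[:a.shape[0]]
cv2.imwrite('pics/e2.png',np.hstack([a,b]))
E
```

```text
(no output)
```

View pics/e2.png

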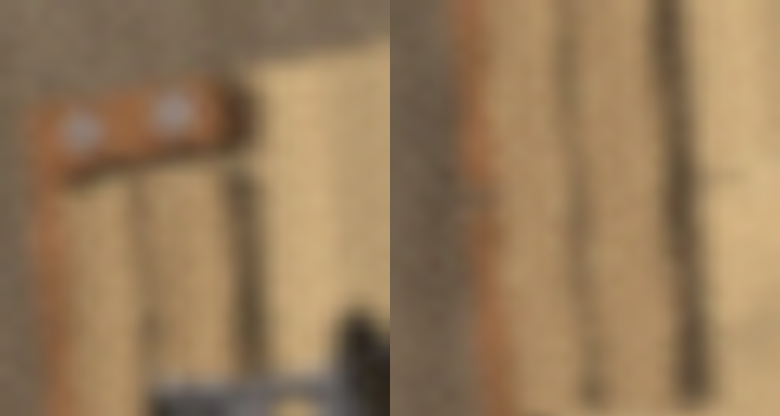

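{"op": "apply_moves", "data": {"series": [[[0,0,-0.003],[0,0,0],0],[[0,0.0013,-0.003],[0,0,0],0],[[0,0.0013,-0.003],[0,0,0],0]]}}

```text
time_s: 7.82
position: [0.5055, -0.0007, 0.1996]
tcp_rot: [0.654, 0.694, -0.208, 0.219]
force: [-1.2, -2.6, -0.7]
width: 0.0453
```

```bash
python3 st.py
```

```text
7.825 railjig [  20.12 -161.6     3.89] roterr [ 0.0021 -0.0016 -0.0008] F_jig [ 1.7 -1.3 -2. ] M [ 0.3   0.24 -0.2 ] 0.04525313770722968
```

{"op": "apply_moves", "data": {"series": [[[0,0.0015,0],[0,0,0],0],[[0,0.003,0],[0,0,0],0],[[0,0.003,0],[0,0,0],0]]}}

```text
time_s: 8.2
position: [0.507, -0.0007, 0.1993]
tcp_rot: [0.654, 0.694, -0.209, 0.218]
force: [-5.0, -1.4, 0.9]
width: 0.045
```

```bash
python3 st.py
```

```text
8.2 railjig [  20.05 -160.18    3.58] roterr [ 0.0046 -0.002  -0.0009] F_jig [ 1.5 -5.1  0.1] M [ 0.2   1.   -0.79] 0.04504349086035963
```

Contact with the stop is building without normal load. One more small push to confirm.

{"op": "apply_moves", "data": {"series": [[[0,0.0015,0],[0,0,0],0],[[0,0.003,0],[0,0,0],0],[[0,0.003,0],[0,0,0],0]]}}

```text
time_s: 8.57
position: [0.5077, -0.0011, 0.1986]
tcp_rot: [0.654, 0.693, -0.21, 0.217]
force: [-13.7, -1.5, 1.9]
width: 0.0451
```

```bash
python3 st.py
```

```text
8.575 railjig [  19.94 -159.46    2.7 ] roterr [ 0.009  -0.0026 -0.0013] F_jig [  1.7 -13.7   1.2] M [ 0.31  2.01 -1.59] 0.04511398048817529
```

{"op": "apply_moves", "data": {"series": [[[0,-0.002,0],[0,0,0],0],[[0.0005,-0.002,0.003],[0,0,0],0],[[0.0005,-0.002,0.003],[0,0,0],0]]}}

```text
time_s: 8.95
position: [0.5073, -0.0017, 0.1978]
tcp_rot: [0.654, 0.693, -0.209, 0.218]
force: [-13.3, 1.9, 11.7]
width: 0.0454
```

```bash
python3 st.py
```

```text
8.95 railjig [  19.92 -159.91    1.76] roterr [ 0.006  -0.0026 -0.0009] F_jig [  4.5 -13.2  11.1] M [-0.47  2.07 -1.51] 0.0453528319554101
```

Seated: ledge, bed and stop all bear. Release.

{"op": "apply_moves", "data": {"series": [[[0,0,0],[0,0,0],0.8],[[0,0,0],[0,0,0],0.8],[[0,0,0],[0,0,0],0.8],[[0,0,-0.03],[0,0,0],0.8],[[0,0,-0.1],[0,0,0],0.8],[[0,0,-0.18],[0,0,0],0.8],[[0,0,-0.25],[0,0,0],0.8],[[0,0,-0.25],[0,0,0],0]]}}

```text
time_s: 9.95
position: [0.5034, 0.1095, 0.3544]
tcp_rot: [0.653, 0.695, -0.203, 0.22]
force: [0.9, -0.0, -0.7]
width: 0.0514
```

```bash
python3 st.py; python3 look.py l5; python3 - <<'E'
import cv2,numpy as np
f=dict(np.load('top_l.npz'));g=dict(np.load('side_l.npz'))
a=cv2.resize(f['img'][178:210,295:325,::-1],None,fx=13,fy=13,interpolation=2);b=cv2.resize(f['img'][275:307,298:328,::-1],None,fx=13,fy=13,interpolation=2)[:a.shape[0]]
cv2.imwrite('pics/e3.png',np.hstack([a,b]))
E
```

```text
9.95 railjig [  18.72 -157.21  193.85] roterr [-0.0065  0.0026 -0.0014] F_jig [-0.3  0.9 -0.6] M [ 0.61  0.05 -0.05] 0.05138088519068763
10.05 [0.50259156 0.10637886 0.3510993 ] [-0.32400976  0.21795913 -0.30915006] 0.03618502832543124 [-0.78910203  0.27021013  0.38688546  1.7444222   0.47813456  1.39477332
  1.08169748]
railjig [  19.29441101 -158.20694257  189.3720275 ] roterr [ 0.00057146 -0.000982   -0.00105978]
```

View pics/l5.png

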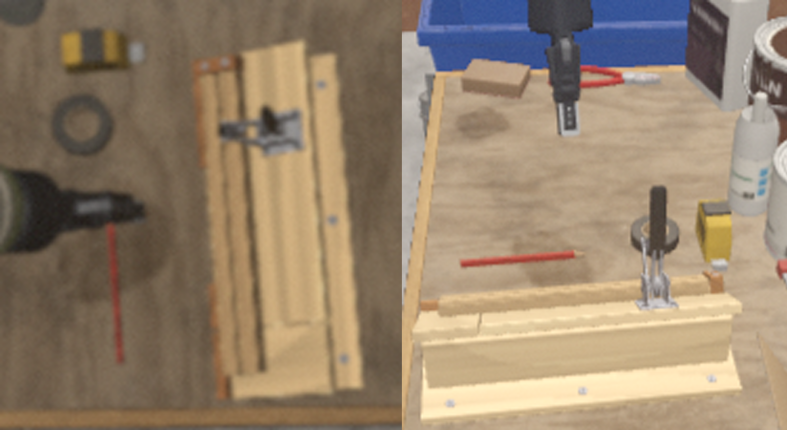

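View pics/e3.png

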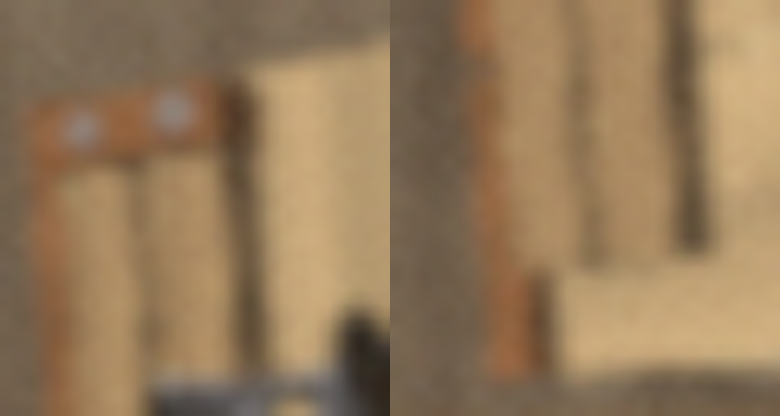

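```bash
cat >> h.py <<'E'
J2=J.copy();J2[:3,3]=J[:3,3]+JR@np.array([-.0028,0,.00165])
def lev(phi,phit,gap=0,r=100,yj=-72):
    c,s=np.cos(phi),np.sin(phi);n=np.array([-s,0,c]);nt=np.array([-np.sin(phit),0,np.cos(phit)])
    P=np.array([101,yj,28])+r*np.array([c,0,s])+(8+gap)*n
    tcp=J2[:3,3]+JR@((P+173*nt)/1000)
    xt=-(JR@[np.cos(phit),0,np.sin(phit)])
    return tcp,rot(xt,-(JR@nt))
E
python3 - <<'E'
from h import *
p,R=lev(1.15,.5,35);print(p,J2[:3,3]);go(p,R)
# lever visual: predicted grip end px for theta 0, .12
f=dict(np.load('top_l.npz'));g=dict(np.load('side_l.npz'))
for th in(0,.06,.12):
    ph=1.15-th;P=np.array([101,-72,28])+126*np.array([np.cos(ph),0,np.sin(ph)]);w=J2[:3,3]+JR@P/1000
    print(th,w,w2px(f,w),w2px(g,w))
h=cv2.cvtColor(f['img'],cv2.COLOR_RGB2HSV);print(h[195:214,320:334,2])
E
```

```text
[0.58970601 0.06988713 0.28748068] [ 0.67040863 -0.07506563  0.03974559]
shift [0.0032, 0.1131, 0.1012] rot [-0.0001, -0.2495, 0.0006] rows 1.8220270315763711 2.668553039538144
0 [ 0.60106644 -0.12211298  0.24434396] (np.float64(318.84636065898945), np.float64(204.25950911491515)) (np.float64(326.5072096110942), np.float64(227.28262332789262))
0.06 [ 0.6015072  -0.12956218  0.24554874] (np.float64(321.5732476206038), np.float64(204.00129786585268)) (np.float64(327.0491959123292), np.float64(228.89680870186916))
0.12 [ 0.60195144 -0.1370701   0.24630388] (np.float64(324.3215087156377), np.float64(203.76413487520807)) (np.float64(327.5943002024778), np.float64(230.70640479643166))
[[194 187 181 180 182 186 195 207 209 205 198 200 201 205]
 [195 185 182 179 184 188 194 204 207 205 202 199 200 206]
 [198 188 181 181 181 184 195 205 207 204 201 202 201 201]
 [196 189 181 179 181 183 193 202 207 204 200 199 199 203]
 [199 188 184 181 182 185 193 202 206 205 201 198 202 202]
 [197 188 172 176 179 184 193 202 206 207 202 199 201 203]
 [193 162 147 154 171 184 192 202 209 209 202 198 198 199]
 [171 128  95 112 143 171 190 203 205 199 198 186 180 178]
 [152  96  61  72 108 147 177 188 187 180 174 160 145 147]
 [142  87  48  53  74 113 144 157 152 151 144 129 110 116]
 [138  81  53  48  52  81 111 123 118 110 114 105  98 110]
 [123  80  53  51  49  60  82  93  94  96 102 107 110 124]
 [104  79  55  51  48  51  64  82  98 112 129 135 135 139]
 [ 98  80  63  52  48  50  65  88 105 127 145 147 147 147]
 [105  85  70  58  49  52  72  95 109 129 143 148 147 145]
 [107  82  76  64  59  56  71  86 102 124 143 145 148 144]
 [105  81  78  80  82  82  73  83 102 121 141 148 147 144]
 [112  99  94 107 117 110 108 110 117 127 138 140 143 141]
 [123 124 120 126 124 125 121 127 121 114 112 116 122 129]]
```

{"op": "apply_moves", "data": {"series": [[[0.001,0.035,0.0],[0,-0.08,0],0],[[0.002,0.075,0.03],[0,-0.16,0],0],[[0.0032,0.113,0.07],[0,-0.2495,0.0006],0],[[0.0032,0.1131,0.1012],[0,-0.2495,0.0006],0],[[0.0032,0.1131,0.1012],[0,-0.2495,0.0006],0],[[0.0032,0.1131,0.1012],[0,-0.2495,0.0006],0]]}}

```text
time_s: 10.8
position: [0.5896, 0.0693, 0.2881]
tcp_rot: [0.583, 0.618, -0.362, 0.383]
force: [-0.3, 0.4, 0.6]
width: -0.0001
```

```bash
python3 look.py l6; python3 - <<'E'
from h import *
for a in [(1.15,.5,35),(1.1,.5,8),(1.0,.5,2),(.9,.45,2),(.75,.4,2),(.6,.35,2),(.45,.3,1)]: print(a);p,R=lev(*a);go(p,R)
E
```

```text
10.9 [0.58971993 0.07005478 0.28886239] [0.28274825 0.48947268 0.39932916] -0.00010489463599979425 [-0.7792624   0.613409    0.47127133  1.62467635  0.78941233  1.42896781
  0.97949033]
railjig [ 17.51537503 -73.37619326 114.64048992] roterr [-3.63843970e-04 -4.98829015e-01  1.16188103e-03]
(1.15, 0.5, 35)
shift [0.0016, -0.0, 0.001] rot [0.0, -0.0006, -0.0006] rows 0.02227063660494814 0.008984799387645155
(1.1, 0.5, 8)
shift [-0.025, -0.0, 0.0344] rot [0.0, -0.0006, -0.0006] rows 0.510854274657798 0.008984799387645155
(1.0, 0.5, 2)
shift [-0.0377, 0.0, 0.0517] rot [0.0, -0.0006, -0.0006] rows 0.767510099100391 0.008984799387645155
(0.9, 0.45, 2)
shift [-0.0562, 0.0, 0.0634] rot [0.0, 0.0244, -0.0006] rows 1.0165574077957351 0.26119752648808553
(0.75, 0.4, 2)
shift [-0.076, 0.0001, 0.0825] rot [0.0001, 0.0494, -0.0006] rows 1.3462389786436975 0.5285369782724492
(0.6, 0.35, 2)
shift [-0.0929, 0.0001, 0.1033] rot [0.0001, 0.0744, -0.0006] rows 1.6669637355852758 0.7959034459536455
(0.45, 0.3, 1)
shift [-0.1067, 0.0001, 0.1265] rot [0.0001, 0.0994, -0.0006] rows 1.98623093141889 1.063276549849837
```

View pics/l6.png

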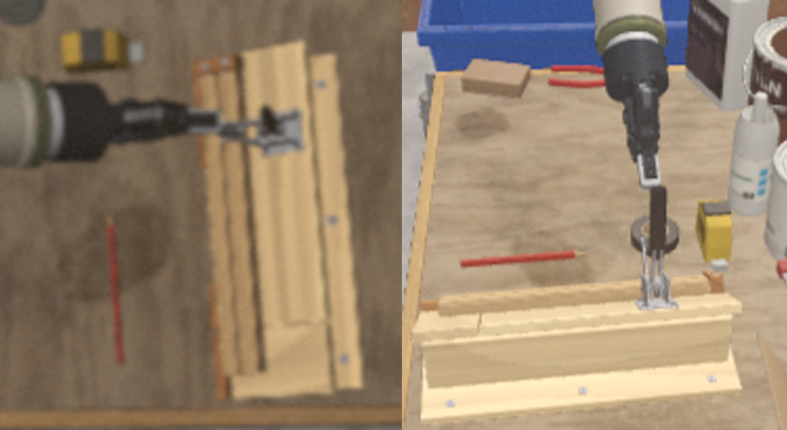

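{"op": "apply_moves", "data": {"series": [[[-0.025,0,0.0344],[0,0,0],0],[[-0.0377,0,0.0517],[0,0,0],0],[[-0.047,0,0.0575],[0,0.012,0],0],[[-0.0562,0,0.0634],[0,0.0244,0],0],[[-0.066,0,0.073],[0,0.037,0],0],[[-0.076,0,0.0825],[0,0.0494,0],0],[[-0.076,0,0.0825],[0,0.0494,0],0]]}}

```text
time_s: 11.78
position: [0.5943, -0.0124, 0.312]
tcp_rot: [0.601, 0.636, -0.333, 0.352]
force: [0.2, 0.2, -0.0]
width: 0.0001
```

```bash
python3 look.py l7; python3 - <<'E'
from h import *
s=arm.observe();print((JR.T@s['force']).round(1))
for a in [(.75,.4,2),(.6,.35,2),(.45,.3,1),(.3,.2,1),(.15,.1,0),(.05,.03,0),(0,0,0)]: print(a);p,R=lev(*a);go(p,R)
E
```

```text
11.875 [ 0.59427564 -0.01095772  0.31124583] [0.28918743 0.270424   0.40058675] -0.00024431620636569554 [-0.66956758  0.52292019  0.49533012  1.6672849   0.7889208   1.30980096
  1.08374534]
railjig [ 96.82010636 -73.61348824  86.43585242] roterr [ 1.40440175e-03 -4.01485280e-01  3.51437634e-04]
[0.  0.3 0.5]
(0.75, 0.4, 2)
shift [-0.001, 0.0003, -0.0012] rot [-0.0007, 0.0007, -0.0] rows 0.019421794561262674 0.011055578727926202
(0.6, 0.35, 2)
shift [-0.0199, 0.0003, 0.0178] rot [-0.0007, 0.0257, -0.0001] rows 0.3202700329833308 0.27543007192316876
(0.45, 0.3, 1)
shift [-0.0359, 0.0003, 0.0396] rot [-0.0007, 0.0507, -0.0001] rows 0.641309321186602 0.5427568370921246
(0.3, 0.2, 1)
shift [-0.06, 0.0004, 0.0631] rot [-0.0007, 0.1007, -0.0001] rows 1.0444618234365817 1.0774891120006138
(0.15, 0.1, 0)
shift [-0.0802, 0.0004, 0.0901] rot [-0.0007, 0.1507, -0.0001] rows 1.4477209255440833 1.6122393222875455
(0.05, 0.03, 0)
shift [-0.0925, 0.0004, 0.1085] rot [-0.0007, 0.1857, -0.0002] rows 1.710917653059852 1.9865673849875813
(0, 0, 0)
shift [-0.097, 0.0005, 0.1175] rot [-0.0007, 0.2007, -0.0002] rows 1.828046560935035 2.146994066424343
```

View pics/l7.png

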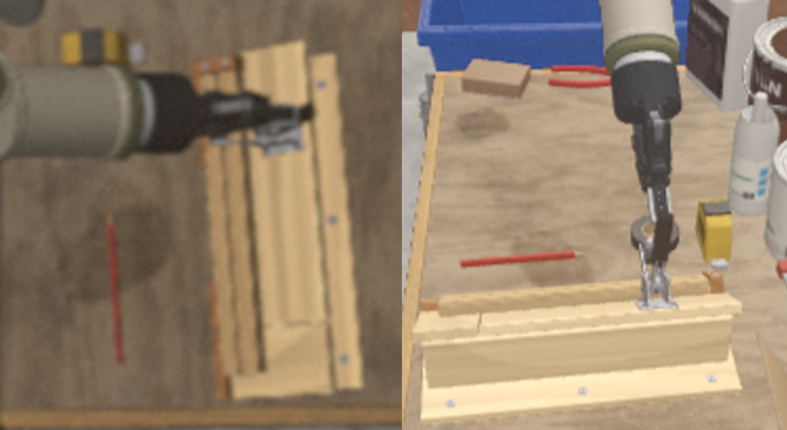

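{"op": "apply_moves", "data": {"series": [[[-0.01,0.0003,0.009],[0,0.013,0],0],[[-0.0199,0.0003,0.0178],[0,0.0257,0],0],[[-0.028,0.0003,0.0285],[0,0.038,0],0],[[-0.0359,0.0003,0.0396],[0,0.0507,0],0],[[-0.048,0.0003,0.051],[0,0.075,0],0],[[-0.06,0.0004,0.0631],[0,0.1007,0],0],[[-0.07,0.0004,0.076],[0,0.125,0],0],[[-0.0802,0.0004,0.0901],[0,0.1507,0],0],[[-0.0802,0.0004,0.0901],[0,0.1507,0],0]]}}

```text
time_s: 13.0
position: [0.5995, -0.1022, 0.3273]
tcp_rot: [0.645, 0.681, -0.239, 0.253]
force: [-0.1, 0.1, -0.4]
width: -0.0001
```

```bash
python3 look.py l8; python3 - <<'E'
from h import *
s=arm.observe();print((JR.T@s['force']).round(1))
for a in [(.15,.1,0),(.05,.03,0),(0,0,0),(0,0,-6)]: print(a);p,R=lev(*a);go(p,R)
E
```

```text
13.1 [ 0.59971202 -0.10004348  0.32643111] [ 0.70278548  0.26396485 -0.3181454 ] -0.00014866522337319985 [-0.44518876  0.42882808  0.46377068  1.64370991  0.5798328   1.15093786
  1.35472869]
railjig [178.6404289  -73.44851079  47.68244407] roterr [ 0.00141049 -0.10071843  0.00072719]
[-0.4  0.7 -0.1]
(0.15, 0.1, 0)
shift [0.0, 0.0001, -0.0001] rot [-0.0007, 0.0004, -0.0003] rows 0.0012931578836523963 0.009312090737445823
(0.05, 0.03, 0)
shift [-0.0172, 0.0001, 0.0138] rot [-0.0007, 0.0354, -0.0004] rows 0.2644139977424279 0.3782686169435239
(0, 0, 0)
shift [-0.0241, 0.0001, 0.0211] rot [-0.0007, 0.0504, -0.0004] rows 0.3842306549430693 0.5386680788571637
(0, 0, -6)
shift [-0.0233, 0.0001, 0.0291] rot [-0.0007, 0.0504, -0.0004] rows 0.4468217366785935 0.5386680788571637
```

View pics/l8.png

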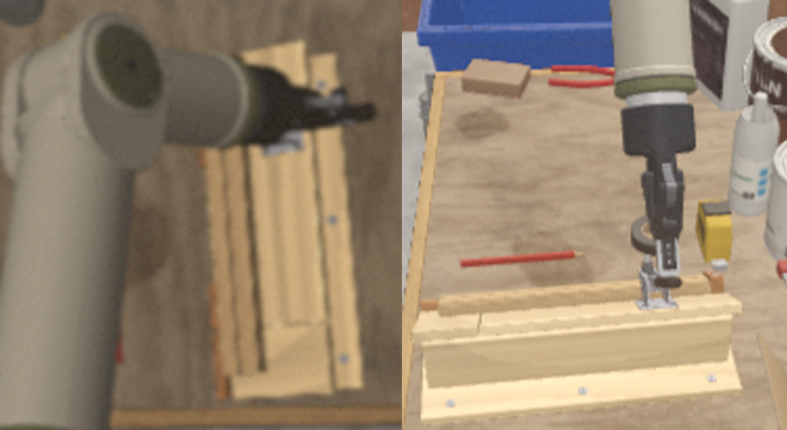

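{"op": "apply_moves", "data": {"series": [[[-0.009,0,0.007],[0,0.018,0],0],[[-0.0172,0.0001,0.0138],[0,0.0354,0],0],[[-0.0225,0.0001,0.0185],[0,0.045,0],0],[[-0.0241,0.0001,0.0211],[0,0.0504,0],0],[[-0.0241,0.0001,0.0211],[0,0.0504,0],0]]}}

```text
time_s: 13.72
position: [0.6013, -0.1245, 0.3276]
tcp_rot: [0.655, 0.693, -0.206, 0.219]
force: [-4.7, 2.6, 9.0]
width: 0.0
```

```bash
python3 st.py;python3 - <<'E'
from h import *
s=arm.observe();print(1000*JR.T@(s['position']-J2[:3,3])-[0,0,173])
E
```

```text
13.725 railjig [199.41 -73.34  34.56] roterr [0.001  0.0004 0.002 ] F_jig [ 2.8 -4.6  9. ] M [-0.1   0.75 -0.5 ] 8.641513251199942e-06
[202.20930897 -71.94155866  36.80748616]
```

{"op": "apply_moves", "data": {"series": [[[0,0,0.0025],[0,0,0],0],[[0,0,0.005],[0,0,0],0],[[0,0,0.005],[0,0,0],0]]}}

```text
time_s: 14.1
position: [0.6014, -0.1249, 0.3271]
tcp_rot: [0.655, 0.693, -0.206, 0.219]
force: [-18.7, 16.6, 31.8]
width: -0.0
```

```bash
python3 st.py
```

```text
14.1 railjig [199.47 -73.22  33.92] roterr [-0.0002  0.0008  0.002 ] F_jig [  3.8 -17.7  36.2] M [-0.42  3.16 -2.24] -3.5347018859863316e-05
```

{"op": "apply_moves", "data": {"series": [[[0,0,-0.02],[0,0,0],0],[[0,0,-0.08],[0,0,0],0],[[0,0,-0.16],[0,0,0],0],[[0.08,0,-0.22],[0,0,0],0],[[0.16,-0.05,-0.22],[0,0,0],0],[[0.24,-0.1,-0.22],[0,0,0],0],[[0.3,-0.1,-0.2],[0,0,0],0],[[0.36,-0.1,-0.18],[0,0,0],0],[[0.36,-0.1,-0.18],[0,0,0],0]]}}

```text
time_s: 15.22
position: [0.5074, 0.1707, 0.2755]
tcp_rot: [0.652, 0.696, -0.208, 0.217]
force: [-0.1, -0.3, 0.2]
width: 0.0004
```

```bash
python3 look.py l9; python3 - <<'E'
import cv2,numpy as np
f=dict(np.load('top_l.npz'));g=dict(np.load('side_l.npz'))
a=cv2.resize(f['img'][178:228,295:355,::-1],None,fx=8,fy=8,interpolation=2);b=cv2.resize(g['img'][250:300,290:330,::-1],None,fx=8,fy=8,interpolation=2)
cv2.imwrite('pics/e4.png',np.hstack([a,b])[:,:800])
E
```

```text
15.325 [0.50937293 0.16742574 0.27915221] [ 0.02409    -1.86144796  1.10753694] -8.299725561193031e-05 [-0.77548974  0.40919753  0.27883325  1.72677301  0.44834188  1.33109235
  0.94878457]
railjig [ -71.56400656 -147.83164977  165.16059911] roterr [ 1.55882530e-03 -6.16848828e-04 -9.49054766e-05]
```

View pics/l9.png

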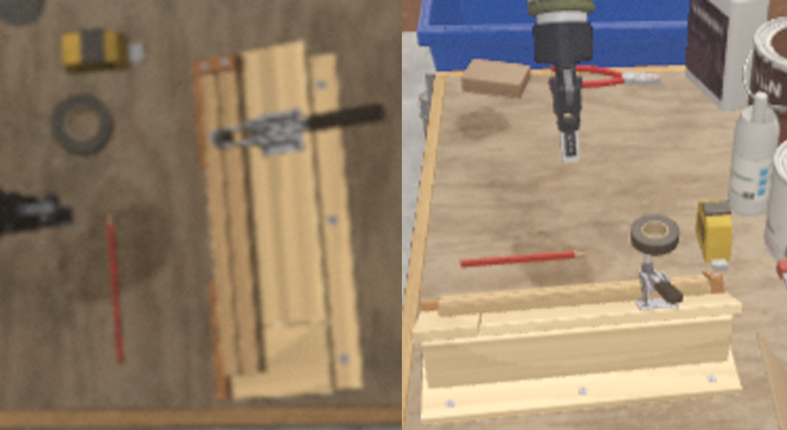

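View pics/e4.png

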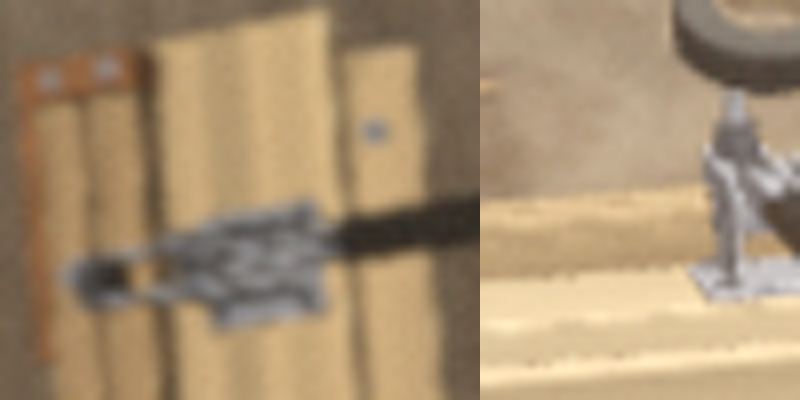

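```bash
python3 - <<'E'
from h import *
f=dict(np.load('top_l.npz'));g=dict(np.load('side_l.npz'))
for th in(1.15,1.03,.9):
    ph=1.15-th;P=np.array([101,-72,28])+126*np.array([np.cos(ph),0,np.sin(ph)]);w=J2[:3,3]+JR@P/1000
    print(th,w2px(f,w),w2px(g,w))
h=cv2.cvtColor(g['img'],cv2.COLOR_RGB2HSV)[:,:,2];ys,xs=np.where(h[240:300,320:350]<80);o=np.argsort(-ys)[:6];print(xs[o]+320,ys[o]+240)
h=cv2.cvtColor(f['img'],cv2.COLOR_RGB2HSV)[:,:,2];ys,xs=np.where(h[195:215,340:375]<75);print(xs.max()+340,ys[xs==xs.max()]+195)
E
```

```text
1.15 (np.float64(363.36100904907454), np.float64(203.54065635015036)) (np.float64(335.0218486398615), np.float64(283.2859154395475))
1.03 (np.float64(360.4134748289067), np.float64(203.19194172796583)) (np.float64(334.5327529948931), np.float64(276.1533760817252))
0.9 (np.float64(356.58865733828463), np.float64(202.91712369127146)) (np.float64(333.8519307886674), np.float64(268.41267783887554))
[327 322 322 327 331 332] [260 260 259 259 259 259]
363 [203 204 205]
```

```bash
python3 -c "
from station import arm
print(arm.job_done()); print(arm.observe()['time_s'])"
```

```text
the job is handed in; nothing more can be done
None
the job is handed in; nothing more can be done
```

The rail is in the saw jig, groove up, with its lower edge against the ledge and one end against the stop. The clamp lever is pressed fully home. I handed the job in at about 15.3 s, with the gripper clear of everything.

**How it was seated:** I gripped the rail across its middle, tilted it to the bed angle and brought it in under the open pad. Then I slid it until the bed, ledge and stop each pushed back on the wrist (about 14 N at the stop) and let go. I pressed the lever down with the closed fingertips until the force rose sharply at its end stop, to about 36 N along the bed's normal.

**Last checks:**
- The top image showed no visible gap at the stop or ledge, and the pad was over the rail.
- The lever tip was seen at column 363, against a predicted 363.4 for fully home and 360.4 for the 1.03 rad limit.
- The loose things on the bench in view had not moved; the red screwdriver and the brass elbow were outside my last pictures.

**What disagreed or was not measured:**
- The two cameras differed by about 5 mm on where the jig sits sideways, so I relied on contact forces instead. Contact put the bed about 3 mm from my top-camera estimate.
- An early push along the bed looked like the stop but was only friction, so I repeated it with the rail unloaded.
- My dark-colour mask missed the lever end in the side image; by eye it lies near the predicted home position.
- I could not measure the pad's force on the rail directly. The lever being at its end stop with the pad on the rail is the only evidence for it.

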